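# Shim the rocking microscope

### The arm

A 6-joint arm with a two-finger parallel gripper is mounted at the origin on the work surface. World frame = base frame: x ahead of the robot, y to its left, z up, the work surface at z = 0. Lengths are in m, angles in rad, forces in N, time in s.
With the tool pointing down it reaches from about 0.375 to 0.975 m from the base axis. Payload 3.8 kg.
Tool frame: the origin (TCP) lies at the very end of the fingers, on their centre line; the grasp point (between the pads) lies 19 mm behind it (env.grip_depth is the distance from the TCP to the grasp point, in m); z points along the fingers, y is the direction in which the jaws open and shut (so a half turn about z gives the same grasp; the last joint's range is limited). The gripper opens to 88 mm and grips with 3 to 60 N. Pads are 18 mm wide; open, the fingers measure 123 mm over their backs; the gripper's body (75 mm by 187 mm) begins 45 mm behind the grasp point.
Start: joints at [1.219, 0.264, 1.604, -0, 1.274, -0.037], TCP at [0.209, 0.642, 0.239] pointing down, gripper open.
Joint ranges: [-2.63, 2.63], [-0.94, 2.18], [0.31, 2.57], [-1.31, 4.45], [0, 2.66], [-2.55, 2.55]. Speed limits (rad/s): [2.57, 2.57, 3.14, 3.14, 3.14, 3.14].

### API

Orientations are given as a unit quaternion [w, x, y, z].
In Python, from plant import env gives the robot as it stands.
- The arm moves only by the tool servo_tool, never from a script. Its argument "moves" is text: rows parted by semicolons, each of 5 numbers parted by spaces: the shift along the tool's x, y, z in cm, then the turn about the tool's z in rad, then the opening, from 0 (shut) to 1 (fully open). In form: tx ty tz turn claw; .... A call has 1 to 12 rows; each row is the pose to reach, as a shift and turn from the pose commanded when the call began, along the tool's axes at that moment; what a row does not reach only later rows make up. A row lasts 1/10 s, in which the tool goes at most 50 mm and 8.59 degrees, less where a joint would pass 70% of its speed; a pose out of reach is approached as far as the arm can. A call with a gripper value outside its range is refused whole. The fingers move at their own pace and stop on an object; "squeeze" is the grip in N (left out, the last holds). Time passes only in rows, so rows that repeat a pose let the fingers close. It gives the time, the measured TCP pose, the force and the opening at its end, in the units of the state.
- env.observe(): the state, without advancing time (a new reading comes with each control period).
- env.capture(name): name is "side" or "top" or "wrist"; returns the picture (400x640x3 uint8, red, green, blue); there is no depth.
- env.get_calibration(name): a dict with "vfov" (degrees; the focal length in pixels is half the picture's height over the tangent of half this angle, whatever the lens; pixels are square), "cx", "cy" (the principal point, pixels), "camera_from_world" (4x4, takes a point from world to camera coordinates). Camera axes: x right, y down, z forward; pixel columns grow to the right and rows downward; lengths in m; the calibration is good to about 2 mm. A picture is of the moment at which its call begins: read the wrist's pose just before it. get_calibration takes no time and is no camera call; for the wrist camera it gives the pose at the moment of the call.
- env.job_done(): hands the job in, once; it reports no verdict.
The state is a dict: "t": time; "joints": joint angles; "joint_vel": joint speeds; "tau": joint torques, N m; "position": TCP position; "eef_rot": TCP orientation; "wrist_force": force on the tool from outside, world axes, zero at the start; "wrist_torque": the same for the moment, N m; "grip_width": finger opening in m.
Only numpy, scipy, OpenCV 4.12 (cv2) and the standard library are available. Lean on these libraries where they do the work, as an engineer would, in place of code of your own. Each camera call takes 0.05 s, during which the arm holds its last target. There are 200 camera calls.

### The job

The stereo microscope rocks because its front left foot (left of a person at the eyepieces) has lost its rubber boot and hangs clear of the bench. With the fingertips, push the white levelling wedge thin edge first under that bare foot until it is snug and the rocking stops, the microscope still standing level; then press down on that corner of the base from above to check that it stands firm, and let go. Only push: do not pick up the wedge, do not shove the microscope out of place, and leave everything else on the bench alone.

Things in the scene. Friction and masses are not known exactly. Their poses are not given: they have to be found in the camera images.
- microscope: Stereo microscope, 5.5 kg, loose on the bench. Origin: on the bench under the base's middle. Front (eyepieces) to -x, left +y. Base: grey plate 320 (x) x 280 (y), underside 16, top 38 above the bench. Feet at x +-135, y +-115: three black rubber ones 16 high; front left (-135, +115) bare. All tall parts (post, head, knobs, to 400 high) lie within 62 of y = 0. Side pushes over about 25 N shift it.
- bare_foot (a point): Lowest point of the bare foot: a domed steel half ball 22 mm across, 25 mm in from both edges of the base's front left corner. It hangs 6 mm above the bench, nothing under it. Some 1 to 2 N pressed down on this corner rocks the microscope.
- corner_top (a point): Point on the flat top of the base straight above the bare foot, 38 mm above the bench: where to press, firmly, with some 8 to 15 N for half a second. It faces up.
- wedge: White plastic wedge, 45 g, lying roughly aimed at the bare foot. 100 (x) x 40 (y) mm; 1.5 thick at the thin edge (x = +50), rising evenly to 16 at the upright thick end (x = -50), the face to push. Origin: centre of the underside. Snug when its origin is about 20 short of the bare foot's centre. Slides with under 1 N; once it meets the foot the push climbs steeply: stop at 5 to 10 N.
- rubber_boot: Bystander: a loose black rubber ring, the boot that came off, 32 mm across, 16 mm high. Origin: centre of the underside.
- dish_stack: Bystander: a stack of three covered clear petri dishes, 91 mm across, 48 mm high. Origin: centre of the underside.
- screwdriver: Bystander: a small screwdriver lying down, 170 mm long. Origin: centre of the underside.
- spray_bottle: Bystander: a clear trigger spray bottle, 72 mm across, 172 mm high. Origin: centre of the underside.
- slide_box: Bystander: a closed slide box, 85 x 100 mm, 35 mm high. Origin: centre of the underside.
- pipette: Bystander: a pipette lying down, 240 mm long, 45 mm high. Origin: centre of the underside.
There are look-alikes about, which are no part of the job. There is more than one size of the wedge; the one meant has the size given above.

How it is judged:
On the way, in this order (a step that is already met when the one before it is completed fails the run):
1. the wedge is pushed under the bare foot and carries it, more than 1 N, with the microscope standing level (0.5 degrees) (contact force between wedge and microscope above 1 N and horizontal distance between wedge and bare_foot below 0.035 m and height (world z) of bare_foot above 0.0045 m and angle between wedge's own z axis and vertical below 0.05 rad and angle between microscope's own z axis and vertical below 0.009 rad), for 0.2 s.
2. that corner of the base is pressed from above with the fingers, more than 5 N, and does not give way (all of step 1 and contact force between the fingers and microscope above 5 N and horizontal distance between the grasp point and corner_top below 0.05 m and height (world z) of the grasp point above 0.045 m), for 0.2 s.
At the end, for the whole second after the job is handed in: Wedge flat, its middle within 35 mm of the bare foot, carrying over 1 N of the microscope; bare foot over 4.5 mm above the bench, microscope level within 0.5 degrees; microscope and bystanders within 20 mm of their places, all at rest (all of step 1 and linear speed of each of wedge, microscope below 0.01 m/s and distance of each of microscope, rubber_boot, dish_stack, screwdriver, spray_bottle, slide_box, pipette from where it was at the start of the episode below 0.02 m); the robot touches nothing.
It fails at once if the wedge is lifted off the bench (8 mm) or tipped up (height (world z) of wedge above 0.008 m or angle between wedge's own z axis and vertical above 0.2 rad).
It fails at once if the microscope is shoved 20 mm out of place, lifted or tipped (distance of microscope from where it was at the start of the episode above 0.02 m or angle between microscope's own z axis and vertical above 0.08 rad).
It fails at once if a bystander is moved 20 mm or lifted (distance of any of rubber_boot, dish_stack, screwdriver, spray_bottle, slide_box, pipette from where it was at the start of the episode above 0.02 m).
It also fails if it takes over 45 s, if anything falls off the work surface, if the arm or the gripper's body presses on something with over 40 N, if the wrist force passes 120 N, or if a joint passes its speed limit or range.

## Working session

There is one attempt and no reset: what is moved stays moved. The work goes in short steps, Python scripts to look and compute and a tool call to move; the robot and the scene stay as the last step left them, time stands still between calls to the robot, and variables do not carry over. Pictures are saved under pics/ and viewed, about 8 in all and at most 12, crops included, and the job is handed in when it is done.

Besides the shell and the picture viewer there is one more tool, called after "Request:" as name(argument=value, ...), one argument or row to a line, values as JSON. servo_tool: Moves the arm, as the interface text tells. Its arguments: {"type":"object","properties":{"moves":{"type":"string"},"squeeze":{"type":"number"}},"required":["moves"]}

```bash
mkdir -p pics
cat > h.py <<'E'
import numpy as np, cv2
from plant import env
def K(n):
    c=env.get_calibration(n); f=200/np.tan(np.radians(c["vfov"])/2); return f,c["cx"],c["cy"],np.array(c["camera_from_world"])
def ray(n,u,v,z=0,k=None):
    f,cx,cy,T=k or K(n); R=T[:3,:3]; o=-R.T@T[:3,3]; d=R.T@np.array([(u-cx)/f,(v-cy)/f,1]); return o+d*(z-o[2])/d[2]
def proj(n,p,k=None):
    f,cx,cy,T=k or K(n); q=T[:3,:3]@np.array(p)+T[:3,3]; return q[:2]/q[2]*f+[cx,cy]
def snap(n,name):
    i=env.capture(n)[:,:,::-1]; cv2.imwrite("pics/"+name,i); return i
E
python3 - <<'E'
from h import *
snap("top","top.png");snap("side","side.png")
for n in("top","side"):print(K(n))
s=env.observe();print(s["t"],s["position"],s["eef_rot"],s["wrist_force"])
E
```

```text
(np.float64(430.018872997786), 317.70790319988623, 208.93792027135402, array([[ 0.01163907, -0.99990602,  0.00724429, -0.14402537],
       [-0.99104252, -0.01249919, -0.13296049,  0.56532284],
       [ 0.13303855, -0.00563186, -0.99109486,  0.9867666 ],
       [ 0.        ,  0.        ,  0.        ,  1.        ]]))
(np.float64(371.6585450892767), 321.3019039784193, 210.12725997510765, array([[ 0.78568131, -0.61858307, -0.00773696, -0.54077405],
       [-0.3590466 , -0.44578016, -0.81997901,  0.20221927],
       [ 0.50377615,  0.64702012, -0.57234129,  0.68868254],
       [ 0.        ,  0.        ,  0.        ,  1.        ]]))
0.1 [0.20875522 0.64124216 0.23752131] [-1.98028730e-04  1.56730043e-01  9.87640965e-01 -9.89701402e-04] [ 0.8476948  -1.34634228  0.56452591]
```

View pics/top.png

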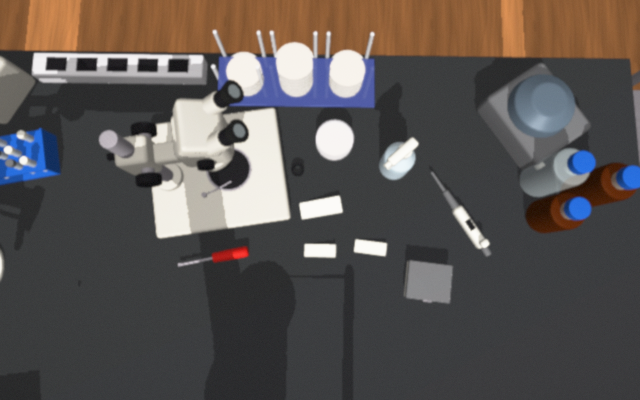

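View pics/side.png

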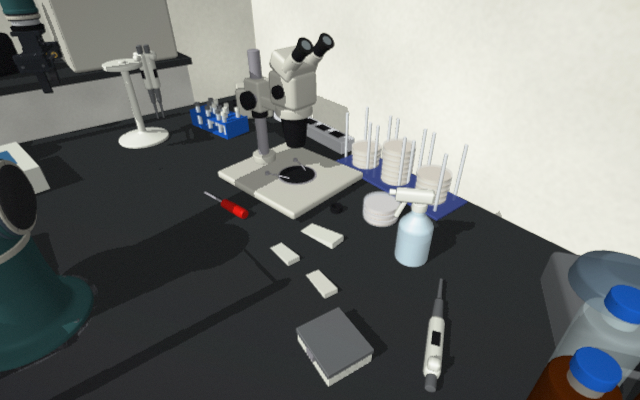

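Top view: the microscope's eyepieces point to image right, so the front left corner is the base's lower right one (~290,218). Wedge candidates are (321,207), which is larger, and (320,250) and (370,247), both smaller. I'll check them in a close crop.

Run:
```python
from h import *
i=cv2.imread("pics/top.png")
cv2.imwrite("pics/c1.png",cv2.resize(i[180:270,255:405],None,fx=5.3333,fy=5.3333,interpolation=cv2.INTER_CUBIC))
k=K("top")
g=cv2.cvtColor(i,cv2.COLOR_BGR2GRAY)
_,b=cv2.threshold(g,150,255,0)
n,l,s,c=cv2.connectedComponentsWithStats(b)
for j in range(1,n):
    if 295<c[j][0]<400 and 180<c[j][1]<270 and s[j][4]>50:
        r=cv2.minAreaRect(np.argwhere(l==j)[:,::-1].astype(np.float32)); p=cv2.boxPoints(r)
        w=np.array([ray("top",*q,z=.009,k=k) for q in p]); print(c[j],np.round(w[:,:2],4).tolist(),np.linalg.norm(w[1]-w[0]),np.linalg.norm(w[2]-w[1]))
```

```text
[320.45392954 207.18834688] [[0.5873, -0.0889], [0.6068, -0.1907], [0.5637, -0.1985], [0.5444, -0.0972]] 0.10369185743636364 0.043810882203554426
[370.03189066 247.27107062] [[0.4668, -0.224], [0.4994, -0.2281], [0.4905, -0.3068], [0.458, -0.3024]] 0.03277709519841546 0.07919472921715766
[319.76046512 250.28837209] [[0.4847, -0.1051], [0.4856, -0.1803], [0.4543, -0.1805], [0.4534, -0.1056]] 0.07520840430386756 0.03135834303649985
```

View pics/c1.png

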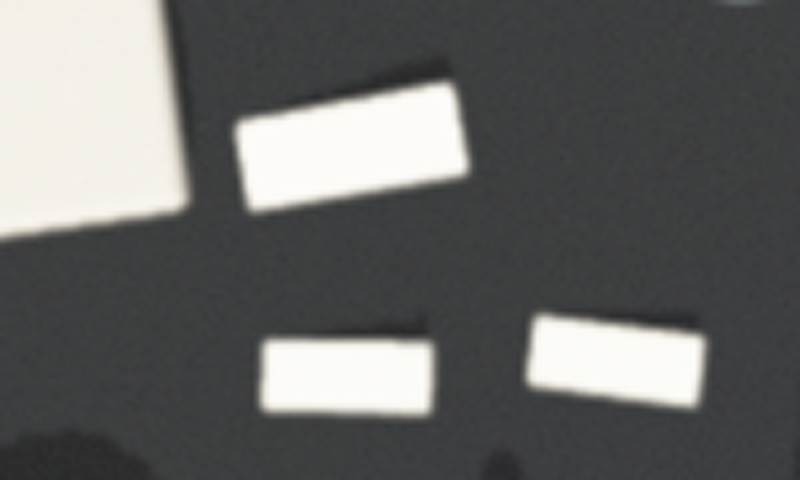

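Run:
```python
from h import *
k=K("top"); P=lambda x,y,z:ray("top",255+x/5.3333-.4,180+y/5.3333-.4,z,k)[:2]
R=lambda u,v,z:ray("top",u,v,z,k)[:2]
c=P(189,211,.038);bl=R(157,237,.038);ur=R(277,109,.038)
print("corner",c,"frontedge",ur-c,np.linalg.norm(ur-c),"leftedge",bl-c,np.linalg.norm(bl-c))
a=(bl-c); a/=np.linalg.norm(a); f=(ur-c); f/=np.linalg.norm(f)
print("angles",np.degrees(np.arctan2(*a[::-1])),np.degrees(np.arctan2(*f[::-1])))
foot=c+.025*a+.025*f
T=[P(455,80,.016),P(470,175,.016)];t=[P(235,120,.0015),P(248,213,.0015)]
tm=np.mean(T,0);sm=np.mean(t,0);d=sm-tm
print("foot",foot,"thick mid",tm,"thin",sm,"len",np.linalg.norm(d),"w",np.linalg.norm(T[0]-T[1]),"yaw",np.degrees(np.arctan2(*d[::-1])))
u=d/np.linalg.norm(d);v=foot-tm
print("foot along",v@u,"lateral(left+)",u[0]*v[1]-u[1]*v[0],"yaw to foot",np.degrees(np.arctan2(*v[::-1])))
for n,q in dict(boot=(297,168),dish=(334,140)).items():print(n,R(*q,.01))
s=env.observe();print(s["position"])
```

```text
corner [ 0.54172852 -0.0717166 ] frontedge [0.27203887 0.03754911] 0.2746180640850124 leftedge [-0.04618027  0.3125906 ] 0.3159833899146428
angles 98.40374959216142 7.85879216068515
foot [ 0.56284003 -0.04356673] thick mid [ 0.58418154 -0.19475702] thin [ 0.5667841  -0.09342602] len 0.10281363758746377 w 0.044424800389519285 yaw 99.74208657704148
foot along 0.15262131399017653 lateral(left+) -0.004549668501695418 yaw to foot 98.03459487004808
boot [ 0.67263936 -0.08475843]
dish [ 0.74553548 -0.17609759]
[0.20875522 0.64124216 0.23752131]
```

Chosen: the 100x40 wedge at (321,207). The crop shows the other two are only about 76x30. Its thin edge faces the foot, with the shadow growing toward the right-hand thick end. I'll approach around the robot side, jaws shut, with tool y along the push line.

Request:
servo_tool(
  moves="-34.7 -35 0 -0.47 0;-34.7 -35 0 -0.47 0;-34.7 -35 0 -0.47 0;-34.7 -35 0 -0.47 0;-34.7 -35 0 -0.47 0;-34.7 -35 0 -0.47 0;-34.7 -35 0 -0.47 0;-34.7 -35 0 -0.47 0;-34.7 -35 0 -0.47 0;-34.7 -35 0 -0.47 0;-34.7 -35 0 -0.47 0;-34.7 -35 0 -0.47 0",
  squeeze=20,
)

```text
t: 1.3
position: [0.4306, 0.2008, 0.2384]
eef_rot: [-0.0, -0.076, 0.997, 0.0]
wrist_force: [-0.2, 0.7, -1.4]
grip_width: 0.0005
```

```bash
cat > go.py <<'E'
from h import *
from scipy.spatial.transform import Rotation as Ro
def delta(p):
    s=env.observe(); q=s["eef_rot"]; R=Ro.from_quat([*q[1:],q[0]]).as_matrix()
    print("t",s["t"],"pos",np.round(s["position"],4),"y-yaw",np.degrees(np.arctan2(R[1,1],R[0,1])),"z",np.round(R[:,2],3),"F",np.round(s["wrist_force"],1),"grip",s["grip_width"],"j",np.round(s["joints"],2))
    print("cm",np.round(100*R.T@(np.array(p)-s["position"]),2))
E
python3 - <<'E'
from go import *
delta((.47,-.235,.24))
print([ray("side",u,v,0)[:2] for u,v in((412,262),(397,250),(432,250))])
print([ray("top",u,v,.17)[:2] for u,v in((413,143),(388,166))],ray("top",398,178,0.02))
E
```

```text
t 1.3 pos [0.4306 0.2008 0.2384] y-yaw 98.71730995295007 z [-0.001  0.    -1.   ] F [-0.2  0.7 -1.4] grip 0.0005442952218452853 j [ 0.38 -0.12  2.02  0.    1.25 -1.34]
cm [  2.71 -43.67  -0.18]
[array([ 0.67140734, -0.33982587]), array([ 0.6755951 , -0.29260533]), array([ 0.73707917, -0.34190449])]
[array([ 0.69304069, -0.33694221]), array([ 0.64241494, -0.28333313])] [ 0.64854985 -0.33336986  0.02      ]
```

Request:
servo_tool(
  moves="4.4 -41.6 0 0 0;4.4 -41.6 0 0 0;4.4 -41.6 0 0 0;4.4 -41.6 0 0 0;4.4 -41.6 0 0 0;4.4 -41.6 0 0 0;4.4 -41.6 0 0 0;4.4 -41.6 0 0 0;-8.8 -43.6 0 0 0;-8.8 -43.6 0 0 0;-8.8 -43.6 0 0 0;-8.8 -43.6 0 0 0",
)

```text
t: 2.5
position: [0.5891, -0.214, 0.2372]
eef_rot: [0.0, -0.079, 0.997, 0.0]
wrist_force: [0.0, -0.8, 0.0]
grip_width: 0.0004
```

Run:
```python
from go import *
delta((.5835,-.217,.06))
k=K("wrist"); snap("wrist","w1.png")
for n,p in dict(foot=(.563,-.0436,.038),thick=(.584,-.195,.016),thin=(.567,-.093,.0015),corner=(.5417,-.0717,.038)).items(): print(n,proj("wrist",p,k))
```

```text
t 2.5 pos [ 0.5891 -0.214   0.2372] y-yaw 99.05851330506137 z [ 0.     0.001 -1.   ] F [ 0.  -0.8  0. ] grip 0.0003894757189533957 j [-0.39  0.17  1.71  0.    1.25 -2.12]
cm [ 0.6  -0.22 17.72]
foot [464.866256   176.48957181]
thick [330.15483432 170.21545781]
thin [412.15668957 167.44189772]
corner [446.22797429 154.15933137]
```

View pics/w1.png

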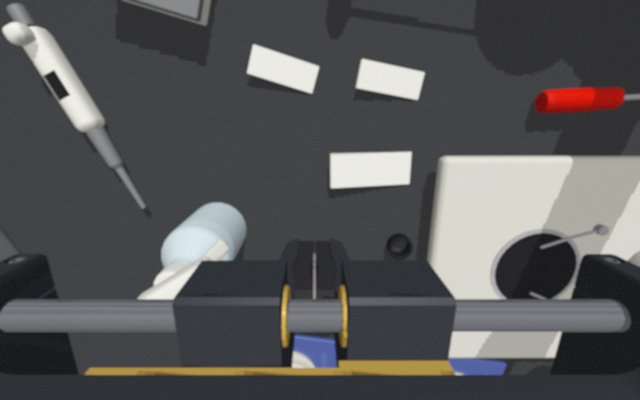

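The wrist view shows the wedge at (330–412, 151–188), which agrees with the prediction. The base corner appears at about (440,157), against the predicted (446,154). I'll check that from the edges.

Run:
```python
from go import *
k=K("wrist"); i=cv2.imread("pics/w1.png"); g=cv2.cvtColor(i,cv2.COLOR_BGR2GRAY).astype(float)
F=[]
for v in range(170,250,8): u=420+np.argmax(g[v,420:460]>130); F.append(ray("wrist",u-.5,v,.038,k)[:2])
L=[]
for u in range(460,560,8): v=140+np.argmax(g[140:175,u]>130); L.append(ray("wrist",u,v-.5,.038,k)[:2])
F=np.array(F);L=np.array(L)
def fit(P):
    m=P.mean(0); d=np.linalg.svd(P-m)[2][0]; return m,d
mf,df=fit(F);ml,dl=fit(L)
df*=np.sign(df[0]); dl*=np.sign(dl[1])
a=np.linalg.solve(np.c_[df,-dl],ml-mf); c=mf+a[0]*df
print("corner",c,np.degrees(np.arctan2(*df[::-1])),np.degrees(np.arctan2(*dl[::-1])),"foot",c+.025*(df+dl))
b=(g>150).astype(np.uint8); l=cv2.connectedComponents(b)[1]; r=cv2.boxPoints(cv2.minAreaRect(np.argwhere(l==l[170,371])[:,::-1].astype(np.float32)))
print(r,[ray("wrist",*q,.009,k)[:2] for q in r])
# same edges in top image
k=K("top"); g=cv2.cvtColor(cv2.imread("pics/top.png"),cv2.COLOR_BGR2GRAY).astype(float)
F=np.array([ray("top",300-np.argmax(g[v,300:270:-1]>130)+.5,v,.038,k)[:2] for v in range(130,190,6)])
L=np.array([ray("top",u,250-np.argmax(g[250:200:-1,u]>130)+.5,.038,k)[:2] for u in range(235,285,5)])
mf,df=fit(F);ml,dl=fit(L); df*=np.sign(df[0]); dl*=np.sign(dl[1])
a=np.linalg.solve(np.c_[df,-dl],ml-mf); c=mf+a[0]*df
print("top corner",c,np.degrees(np.arctan2(*df[::-1])),np.degrees(np.arctan2(*dl[::-1])),"foot",c+.025*(df+dl))
```

```text
corner [ 0.54028507 -0.07697406] 9.606769149780197 99.04662751270199 foot [ 0.56100352 -0.04811291]
[[328.97076 153.06342]
 [410.9532  150.50146]
 [412.04974 185.5922 ]
 [330.06732 188.15414]] [array([ 0.56197781, -0.19899262]), array([ 0.54335027, -0.10163234]), array([ 0.58555958, -0.0895906 ]), array([ 0.60490146, -0.19015464])]
top corner [ 0.54192324 -0.07268796] 9.202151915957218 99.25633575647919 foot [ 0.56258021 -0.04401554]
```

Request:
servo_tool(
  moves="0.5 -0.4 0 0 0;0.5 -0.4 5 0 0;0.5 -0.4 10 0 0;0.5 -0.4 15 0 0;0.5 -0.4 19 0 0;0.5 -0.4 21 0 0;0.5 -0.4 22 0 0;0.5 -0.4 22.7 0 0;0.5 -0.4 23 0 0;0.5 -0.4 23 0 0",
)

```text
t: 3.55
position: [0.5813, -0.2206, 0.01]
eef_rot: [0.001, -0.078, 0.997, -0.0]
wrist_force: [-0.4, 0.2, -0.1]
grip_width: 0.0002
```

Run:
```python
from go import *
delta((.562,-.046,.006))
```

```text
t 3.55 pos [ 0.5813 -0.2206  0.01  ] y-yaw 98.89831369086707 z [ 0.002 -0.001 -1.   ] F [-0.4  0.2 -0.1] grip 0.00021979154728388306 j [-0.4   0.39  1.9  -0.    0.85 -2.13]
cm [-0.79 17.55  0.38]
```

Request:
servo_tool(
  moves="-0.3 0 0.3 0 0;-0.3 0 0.4 0 0;-0.3 0.6 0.4 0 0;-0.3 1.2 0.4 0 0;-0.3 1.8 0.4 0 0;-0.3 2.4 0.4 0 0;-0.3 3 0.4 0 0;-0.3 3.6 0.4 0 0;-0.35 4.2 0.4 0 0;-0.4 4.8 0.4 0 0;-0.4 5.4 0.4 0 0;-0.4 5.4 0.4 0 0",
)

```text
t: 4.75
position: [0.5758, -0.1653, 0.0045]
eef_rot: [-0.0, -0.078, 0.997, 0.0]
wrist_force: [-0.0, 0.2, 0.5]
grip_width: 0.0004
```

Run:
```python
from go import *
delta((.562,-.046,.006))
k=K("top"); i=snap("top","top2.png")
cv2.imwrite("pics/c2.png",cv2.resize(i[170:260,240:390],None,fx=5.3333,fy=5.3333,interpolation=cv2.INTER_CUBIC))
```

```text
t 4.75 pos [ 0.5758 -0.1653  0.0045] y-yaw 98.92796285120848 z [-0.001  0.001 -1.   ] F [-0.   0.2  0.5] grip 0.0003654335533639546 j [-0.32  0.37  1.95  0.    0.83 -2.05]
cm [-0.49 12.   -0.14]
```

View pics/c2.png

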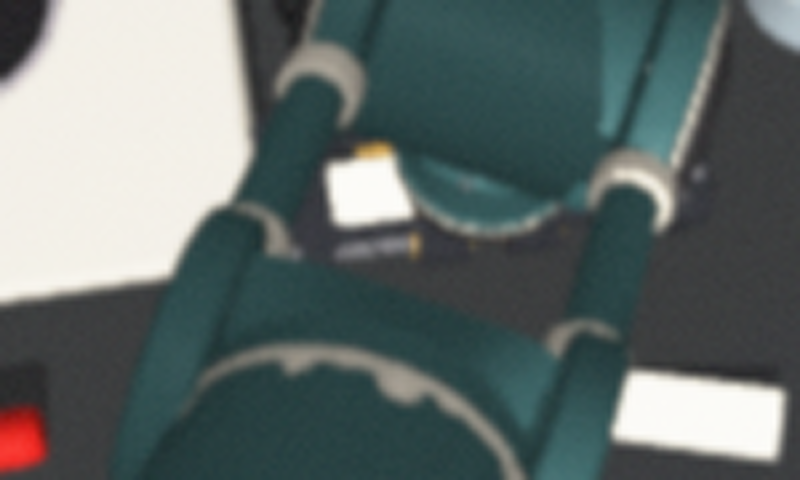

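Top is blocked by the arm. I'll push a bit further, then look through the wrist camera.

Request:
servo_tool(
  moves="-0.05 0.5 -0.1 0 0;-0.1 1 -0.1 0 0;-0.1 1.5 -0.1 0 0;-0.1 2 -0.1 0 0;-0.1 2.2 -0.1 0 0;-0.1 2.2 -0.1 0 0",
)

```text
t: 5.4
position: [0.5737, -0.144, 0.0057]
eef_rot: [-0.0, -0.078, 0.997, 0.0]
wrist_force: [-0.4, -0.2, 0.0]
grip_width: 0.0005
```

Run:
```python
from go import *
delta((.562,-.046,.006))
i=snap("wrist","w2.png")
```

```text
t 5.4 pos [ 0.5737 -0.144   0.0057] y-yaw 98.92069518278603 z [-0.  0. -1.] F [-0.4 -0.2  0. ] grip 0.0004899856197884908 j [-0.29  0.35  1.97  0.    0.82 -2.01]
cm [-0.37  9.86 -0.03]
```

View pics/w2.png

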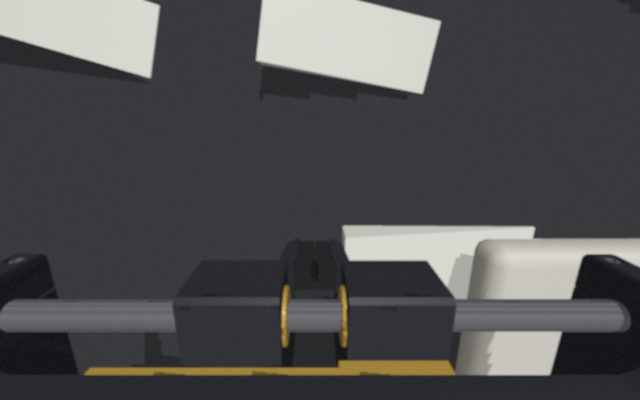

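The wrist view shows the wedge's left side at v≈226 (bench line), the thick end at u≈343 against the finger, and the thin end at u≈533. It is square to the tool and passing the base corner (~478,242).

Run:
```python
from go import *
from scipy.spatial.transform import Rotation as Ro
k=K("wrist"); s=env.observe(); q=s["eef_rot"]; R=Ro.from_quat([*q[1:],q[0]]).as_matrix()
T=lambda p:np.round(1000*(R.T@(np.array(p)-s["position"]))[:2],1)
for n,u,v,z in(("thick b",343,226,0),("thin b",533,226,0),("thick top",345,237,.016),("base corner x",470,260,.038),("base edge y",560,239,.038)):print(n,T(ray("wrist",u,v,z,k)))
print("foot",T((.562,-.046,.006)))
```

```text
thick b [13.3 15.4]
thin b [ 13.3 115.5]
thick top [13.9 14.9]
base corner x [13.1 63.9]
base edge y [22.4 98.6]
foot [-3.6 98.8]
```

Request:
servo_tool(
  moves="0 0.15 0 0 0;0 0.3 0 0 0;0 0.3 0 0 0",
)

```text
t: 5.75
position: [0.5733, -0.1414, 0.0057]
eef_rot: [-0.0, -0.078, 0.997, 0.0]
wrist_force: [0.9, -0.1, -0.3]
grip_width: 0.0003
```

Request:
servo_tool(
  moves="0 0.1 0 0 0;0 0.2 0 0 0;0 0.2 0 0 0",
)

```text
t: 6.05
position: [0.5729, -0.1394, 0.0057]
eef_rot: [-0.0, -0.078, 0.997, 0.0]
wrist_force: [-0.5, 0.6, -0.4]
grip_width: 0.0006
```

Request:
servo_tool(
  moves="0 0.1 0 0 0;0 0.2 0 0 0;0 0.2 0 0 0",
)

```text
t: 6.35
position: [0.5727, -0.1374, 0.0057]
eef_rot: [-0.0, -0.078, 0.997, 0.0]
wrist_force: [0.1, -0.1, -0.4]
grip_width: 0.0004
```

Request:
servo_tool(
  moves="0 0.1 0 0 0;0 0.2 0 0 0;0 0.2 0 0 0",
)

```text
t: 6.65
position: [0.5724, -0.1354, 0.0057]
eef_rot: [-0.0, -0.078, 0.997, 0.0]
wrist_force: [0.5, 0.4, 0.2]
grip_width: 0.0004
```

Request:
servo_tool(
  moves="0 0.1 0 0 0;0 0.1 0 0 0",
)

```text
t: 6.85
position: [0.5722, -0.1345, 0.0057]
eef_rot: [-0.0, -0.078, 0.997, 0.0]
wrist_force: [0.6, 0.2, 0.4]
grip_width: 0.0008
```

Request:
servo_tool(
  moves="0 0.1 0 0 0;0 0.1 0 0 0",
)

```text
t: 7.05
position: [0.5721, -0.1335, 0.0057]
eef_rot: [-0.0, -0.078, 0.997, -0.0]
wrist_force: [-0.9, 0.8, 0.5]
grip_width: 0.0004
```

Request:
servo_tool(
  moves="0 0.1 0 0 0;0 0.1 0 0 0",
)

```text
t: 7.25
position: [0.5719, -0.1325, 0.0057]
eef_rot: [-0.0, -0.078, 0.997, 0.0]
wrist_force: [-0.9, 0.3, -0.3]
grip_width: 0.0004
```

Request:
servo_tool(
  moves="0 0.1 0 0 0;0 0.1 0 0 0",
)

```text
t: 7.45
position: [0.5717, -0.1315, 0.0057]
eef_rot: [-0.0, -0.078, 0.997, 0.0]
wrist_force: [0.4, -0.1, -0.8]
grip_width: 0.0004
```

Request:
servo_tool(
  moves="0 0.1 0 0 0;0 0.1 0 0 0",
)

```text
t: 7.65
position: [0.5716, -0.1305, 0.0057]
eef_rot: [-0.0, -0.078, 0.997, 0.0]
wrist_force: [0.6, 0.4, 0.6]
grip_width: 0.0006
```

Request:
servo_tool(
  moves="0 0.1 0 0 0;0 0.1 0 0 0",
)

```text
t: 7.85
position: [0.5714, -0.1295, 0.0057]
eef_rot: [-0.0, -0.078, 0.997, -0.0]
wrist_force: [-0.8, 0.4, 1.0]
grip_width: 0.001
```

Request:
servo_tool(
  moves="0 0.1 0 0 0;0 0.1 0 0 0",
)

```text
t: 8.05
position: [0.5714, -0.1287, 0.0057]
eef_rot: [0.0, -0.078, 0.997, -0.0]
wrist_force: [0.1, -0.8, 0.2]
grip_width: 0.0004
```

Request:
servo_tool(
  moves="0 0.1 0 0 0;0 0.1 0 0 0",
)

```text
t: 8.25
position: [0.5713, -0.1281, 0.0058]
eef_rot: [0.0, -0.078, 0.997, -0.0]
wrist_force: [0.4, -2.1, -1.0]
grip_width: 0.0008
```

Request:
servo_tool(
  moves="0 0.1 0 0 0;0 0.1 0 0 0",
)

```text
t: 8.45
position: [0.5714, -0.1275, 0.0059]
eef_rot: [0.0, -0.078, 0.997, -0.001]
wrist_force: [1.2, -4.7, -1.2]
grip_width: 0.0009
```

Request:
servo_tool(
  moves="0 0.1 0 0 0;0 0.1 0 0 0",
)

```text
t: 8.65
position: [0.5715, -0.1273, 0.006]
eef_rot: [0.001, -0.078, 0.997, -0.001]
wrist_force: [0.9, -8.1, -1.8]
grip_width: 0.0005
```

Snug at about 8 N. I'll back off and rise.

Request:
servo_tool(
  moves="0 0 0 0 0;0 -0.5 0 0 0;0 -2 0 0 0;0 -2 -3 0 0;0 -2 -7 0 0;0 -2 -10 0 0;0 -2 -10 0 0",
)

```text
t: 9.35
position: [0.578, -0.147, 0.1113]
eef_rot: [0.005, -0.077, 0.997, -0.002]
wrist_force: [0.8, 0.0, 0.1]
grip_width: 0.0005
```

Run:
```python
from go import *
delta((.562,-.046,.06))
i=snap("wrist","w3.png")
```

```text
t 9.35 pos [ 0.578  -0.147   0.1113] y-yaw 98.872128140693 z [ 0.009 -0.002 -1.   ] F [0.8 0.  0.1] grip 0.0004967127325145352 j [-0.29  0.22  1.91  0.    1.01 -2.02]
cm [ 0.06 10.25  5.09]
```

View pics/w3.png

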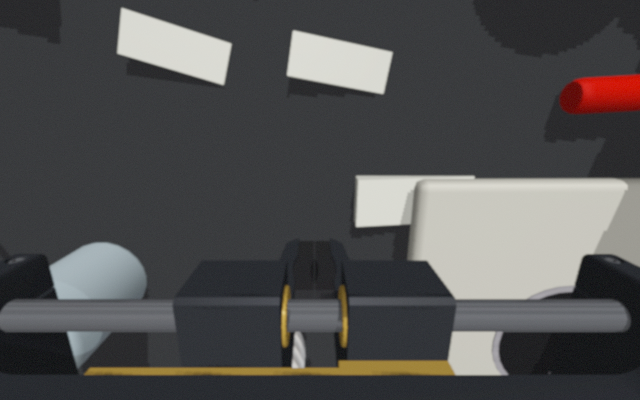

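The wedge (354–475, 176–227) sits under the front edge, with the base corner at about (415,180). I'll check the fit numerically.

Run:
```python
from go import *
k=K("wrist"); g=cv2.cvtColor(cv2.imread("pics/w3.png"),cv2.COLOR_BGR2GRAY).astype(float)
a=np.radians(9.2);f=np.array([np.cos(a),np.sin(a)]);l=np.array([-f[1],f[0]])
P=lambda u,v,z:ray("wrist",u,v,z,k)[:2]
W=[P(355,177,.016),P(355,227,.016)];print("thick end",W,np.linalg.norm(W[0]-W[1]))
c=np.mean(W,0)+.05*l;print("wedge origin",c)
C=np.array([P(413,215,.034)@l,P(520,180,.036)@f]);foot=C[0]*l+C[1]*f+.025*(f+l)
print("base corner",C[0]*l+C[1]*f,"foot",foot,"wedge rel foot: along",(c-foot)@l,"lat",(c-foot)@f)
```

```text
thick end [array([ 0.55085127, -0.11783074]), array([ 0.59242172, -0.10969967])] 0.04235819794018007
wedge origin [ 0.56364243 -0.06440839]
base corner [ 0.54253647 -0.07611823] foot [ 0.56321784 -0.0474428 ] wedge rel foot: along -0.016815238945050392 lat -0.002293351051884747
```

Wedge origin is about 17 mm short of the foot and 2 mm off laterally, and the microscope is unmoved. Next I'll move above the corner, biased a little outward for clearance.

Request:
servo_tool(
  moves="0.9 2 0 0 0;0.9 4 0 0 0;0.9 6 0 0 0;0.9 8 0 0 0;0.9 9.9 0 0 0;0.9 9.9 0 0 0;0.9 9.9 2 0 0;0.9 9.9 4 0 0;0.9 9.9 5 0 0;0.9 9.9 5 0 0",
)

```text
t: 10.4
position: [0.5476, -0.0493, 0.0531]
eef_rot: [-0.003, -0.077, 0.997, 0.001]
wrist_force: [0.2, 0.6, -0.0]
grip_width: 0.0005
```

Run:
```python
from go import *
delta((.555,-.05,.038))
i=snap("side","s2.png"); cv2.imwrite("pics/s2c.png",cv2.resize(i[20:260,160:480],None,fx=2.5,fy=2.5,interpolation=cv2.INTER_CUBIC))
```

```text
t 10.4 pos [ 0.5476 -0.0493  0.0531] y-yaw 98.86434224614342 z [-0.005  0.001 -1.   ] F [ 0.2  0.6 -0. ] grip 0.000517468738339028 j [-0.14  0.22  2.03 -0.    0.89 -1.86]
cm [-0.73 -0.18  1.5 ]
```

View pics/s2c.png

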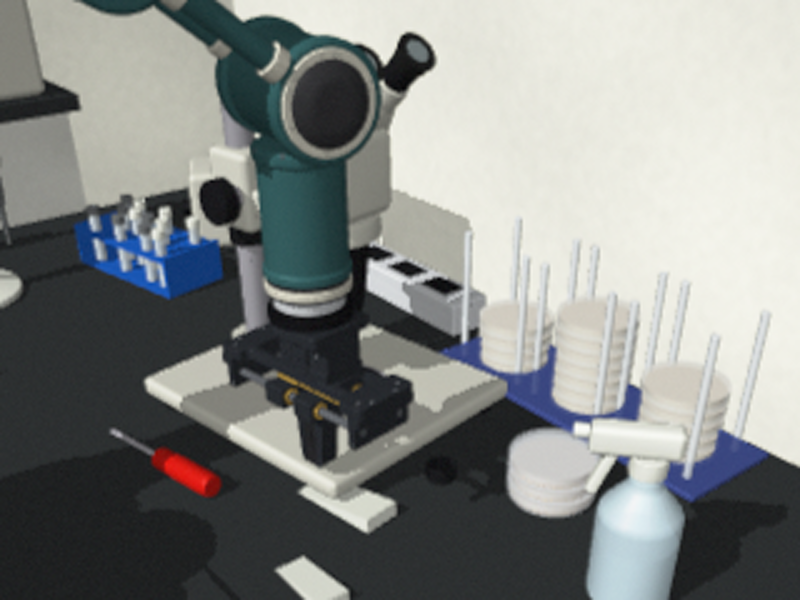

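The side crop shows fingers over the corner (~320,460), wedge under it (~350,505), and wrist clear of the head with no wrist force. Pressing down.

Request:
servo_tool(
  moves="-0.5 0 0.4 0 0;-0.5 0 0.8 0 0;-0.5 0 1.2 0 0;-0.5 0 1.4 0 0;-0.5 0 1.4 0 0",
)

```text
t: 10.95
position: [0.5544, -0.0482, 0.0414]
eef_rot: [-0.0, -0.078, 0.997, 0.0]
wrist_force: [-0.3, -1.1, 0.4]
grip_width: 0.0005
```

Request:
servo_tool(
  moves="0 0 0.1 0 0;0 0 0.1 0 0",
)

```text
t: 11.15
position: [0.5547, -0.0482, 0.0408]
eef_rot: [0.0, -0.078, 0.997, -0.0]
wrist_force: [0.3, -0.7, 0.2]
grip_width: 0.0005
```

Request:
servo_tool(
  moves="0 0 0.1 0 0;0 0 0.1 0 0",
)

```text
t: 11.35
position: [0.5547, -0.0482, 0.0397]
eef_rot: [0.0, -0.078, 0.997, -0.0]
wrist_force: [0.7, -0.1, 0.4]
grip_width: 0.0004
```

Request:
servo_tool(
  moves="0 0 0.1 0 0;0 0 0.15 0 0;0 0 0.15 0 0",
)

```text
t: 11.65
position: [0.5547, -0.0482, 0.0384]
eef_rot: [-0.0, -0.078, 0.997, -0.0]
wrist_force: [-1.1, -0.2, 2.5]
grip_width: 0.0006
```

Request:
servo_tool(
  moves="0 0 0.1 0 0;0 0 0.1 0 0",
)

```text
t: 11.85
position: [0.5547, -0.0482, 0.0383]
eef_rot: [-0.0, -0.078, 0.997, 0.0]
wrist_force: [-3.3, 1.1, 8.7]
grip_width: 0.0007
```

Request:
servo_tool(
  moves="0 0 0.04 0 0;0 0 0.04 0 0;0 0 0.04 0 0;0 0 0.04 0 0;0 0 0.04 0 0;0 0 0.04 0 0",
)

```text
t: 12.45
position: [0.5547, -0.0483, 0.0383]
eef_rot: [-0.0, -0.078, 0.997, -0.0]
wrist_force: [-5.1, 0.8, 11.6]
grip_width: 0.0005
```

Request:
servo_tool(
  moves="0 0 -0.3 0 0;0 0 -2 0 0;0 0 -5 0 0;0 -5 -9 0 0;0 -10 -13 0 0;5 -15 -15 0 0;10 -18 -15 0 0;15 -18 -15 0 0;18 -18 -15 0 0;18 -18 -15 0 0",
)

```text
t: 13.45
position: [0.4014, -0.2549, 0.1866]
eef_rot: [-0.001, -0.076, 0.997, -0.0]
wrist_force: [0.1, 0.2, 0.7]
grip_width: 0.0007
```

Run:
```python
from go import *
delta((.562,-.046,.06))
i=snap("top","t3.png");a=i[100:270,140:460]; cv2.imwrite("pics/t3c.png",cv2.resize(a,None,fx=2.5,fy=2.5,interpolation=cv2.INTER_CUBIC))
```

```text
t 13.45 pos [ 0.4014 -0.2549  0.1866] y-yaw 98.76250326818295 z [-0.001 -0.    -1.   ] F [0.1 0.2 0.7] grip 0.0007213139918852674 j [-0.62 -0.08  2.07 -0.    1.15 -2.34]
cm [-19.07  18.2   12.64]
```

View pics/t3c.png

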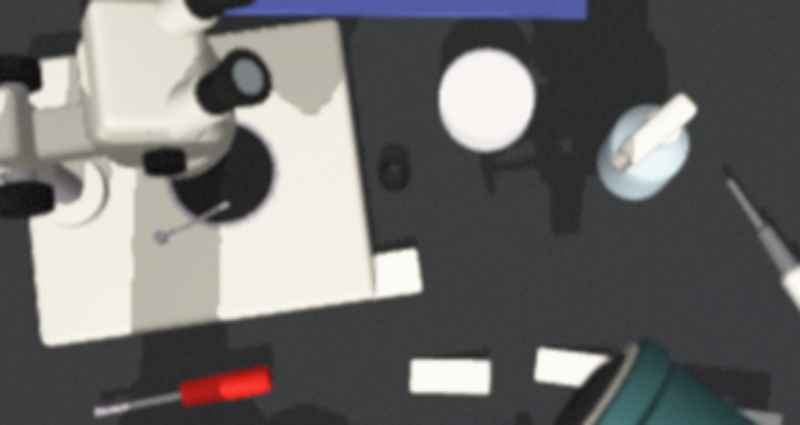

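Everything is in place: the base corner is at (374,296) in the crop, i.e. (290,218), the same as at the start. The wedge is under it at (397,272), and the boot, dishes, bottle and screwdriver are unmoved. Handing in.

```bash
python3 -c "
from plant import env
print(env.job_done())"
```

```text
the job is handed in; nothing more can be done
None
```

The job is handed in (no verdict is reported). I pushed the 100 x 40 mm wedge, thin edge first, under the bare front left foot until the resistance reached about 8 N. I then pressed that corner from above with about 9–12 N for roughly 0.6 s, let go and moved the arm clear.

**Last checks:**
- **Wedge fit:** its origin measured about 17 mm short of the foot and 2 mm off to the side, against the 20 mm given for snug.
- **Firmness:** the fingertip height stayed at 38.3 mm through the press, so the corner did not give way. A sideways force of about 5 N showed during the press, well under the 25 N that shifts the microscope.
- **Bench:** in the last top view the microscope's corner is within about 1 pixel (roughly 2 mm) of its starting place. The boot, dishes, bottle and screwdriver look unmoved. The pipette was only partly in view, and the slide box was outside or hidden by the arm.
- **Not measured directly:** the microscope's tilt and the load on the wedge; I infer them from the push force and the firm press. Estimates of the foot's position differed by about 4 mm between cameras, so I let the contact force decide where to stop.

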